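Ready the hand probe at the sensor test bench

TASK

Get the test bench ready for hand probing: pick up the light grey retractable probe, hold it clear of the bench and push its end button square on against the upright face of the steel stop until it is fully in and the needle stays out. Lay the probe flat in the two saddles of its aluminium cradle, either way round and centred, and set the lever on the grey selector box upright, to the middle mark. Let go of everything and leave the other things on the bench where they are.

Things in the scene. Friction and masses are not known exactly. Their poses are not given: they have to be found in the camera images.
- probe: Loose hand probe lying on the bench, 0.1 to 0.2 kg: light grey square-sided barrel 110 mm long, 20 mm wide, 22 mm high. Origin: centre of the barrel's underside; z up; +x along the barrel towards the end with the button, -x towards the tapered black nose, whose end is 73 mm from the origin. Behind the barrel a black collar (18 mm diameter, from x = 55 to 61 mm), then the steel button. A steel needle comes out of the nose by up to 8 mm as the button goes in.
- probe_core (a joint): How far the probe's button is pushed in, m: 0 to 0.002 at the start (out), 0.010 at its end stop (fully in). No spring: it resists with about 4 N all the way and stays where it is pushed.
- probe_button (a point): Centre of the button's flat end face. The button is a steel cylinder of 14 mm diameter on the barrel's axis (11 mm above the underside); its end face is 73 mm from the probe's origin when out, 63 mm when fully in.
- stop: Fixed steel angle stop bolted to the bench: upright plate 90 mm wide, 100 mm high, 10 mm thick, with its foot and two braces behind it. Origin: bench level, middle of the lower edge of the clear front face; z up, +x points into the plate (the pushing direction), y along the face.
- stop_face (a point): Point on the clear front face, middle of its width, 60 mm above the bench; axes as stop.
- cradle: Fixed aluminium cradle, base plate 110 x 70 x 8 mm. Two saddles with flared cheeks, each 10 mm thick, stand at x = -40 and +40 mm, clear space of 70 mm between them, nothing there above the 8 mm base. Saddle floors 42 mm above the bench, about 27 mm wide between the cheeks' feet, opening to about 55 mm at the cheek tops, 63 mm above the bench. Origin: bench level, centre; x along the line of the saddles (the way the probe lies), z up.
- cradle_seat (a point): Midway between the saddles at the height of their floors (42 mm above the bench): where the centre of the laid probe's underside belongs; axes as cradle.
- lever_unit: Fixed grey selector box 130 x 70 x 40 mm with a lever on its top. Origin: centre of its underside; z up; x along the lever's swing, 130 mm long.
- lever (a joint): Lever angle, rad: 0 upright (middle mark), positive leaning to the box's +x, negative to -x; range -0.8 to 0.8. Starts leaning to -x. Stiff hinge (0.12 N m, some 1.5 N at the knob), stays where it is left.
- lever_hinge (a point): The lever's hinge, in the middle of the box's top, 40 mm above the bench; the hinge axis is the box's y.
- lever_knob (a point): Centre of the white ball knob, 22 mm diameter, 80 mm from the hinge, on a rod of 8 mm diameter.
- sensor0: bystander: small loose black sensor capsule, 20 mm diameter, 14 mm high; leave it alone
- sensor1: bystander: another such capsule; leave it alone
- sensor2: bystander: another such capsule; leave it alone
- bowl: bystander: open stainless bowl, 104 mm diameter, 60 mm high; leave it alone
- screwdriver: bystander: screwdriver lying on the bench; leave it alone
- tape: bystander: roll of white tape lying flat, 80 mm diameter, 20 mm high; leave it alone
- bottle: bystander: small white closed bottle, 44 mm diameter, 110 mm high, standing; leave it alone
Mind the look-alikes: they are no part of the job. Leave any yellow look-alike of the stop alone.

How it is judged:
On the way:
1. the button is pushed fully in (9 mm or more) on the stop's front face, the probe at least 15 mm clear of the bench and within 15 degrees of square (value of joint probe_core above 0.009 m and contact force between probe and stop above 1 N and height (world z) of probe above 0.015 m and angle between the x axis of probe and the x axis of stop, either way round below 0.26 rad and x of probe in the frame of stop below 0 m and x of probe_button in the frame of stop above -0.005 m), for 0.02 s.
At the end, for the whole second after the job is handed in: The button is still in by at least 8 mm; the probe lies still and flat on both saddle floors, its centre within 15 mm of the cradle's middle lengthwise and 10 mm sideways; the lever stands within 0.12 rad (7 degrees) of upright; everything is let go (value of joint probe_core above 0.008 m and x of probe in the frame of cradle_seat between -0.015 and 0.015 m and y of probe in the frame of cradle_seat between -0.01 and 0.01 m and z of probe in the frame of cradle_seat between -0.004 and 0.005 m and angle between the x axis of probe and the x axis of cradle, either way round below 0.2 rad and angle between probe's own z axis and vertical below 0.12 rad and linear speed of probe below 0.02 m/s and value of joint lever between -0.12 and 0.12 rad and velocity of joint lever between -0.05 and 0.05 rad/s); the robot touches nothing.
It fails at once if a bystander is moved more than 30 mm (distance of any of sensor0, sensor1, sensor2, bowl, screwdriver, tape, bottle from where it was at the start of the episode above 0.03 m).
It also fails if it takes over 56 s, if anything falls off the work surface, if the arm or the gripper's body presses on something with over 40 N, if the wrist force passes 120 N, or if a joint passes its speed limit or range.

ROBOT

A 6-joint arm with a two-finger parallel gripper is mounted at the origin on the work surface. World frame = base frame: x ahead of the robot, y to its left, z up, the work surface at z = 0. Lengths are in m, angles in rad, forces in N, time in s.
With the tool pointing down it reaches from about 0.375 to 0.9 m from the base axis. Payload 3.1 kg.
Tool frame: the origin (TCP) lies at the very end of the fingers, on their centre line; the grasp point (between the pads) lies 19 mm behind it (manip.grasp_offset is the distance from the TCP to the grasp point, in m); y points along the fingers, z is the direction in which the jaws open and shut, and the axes are right-handed (so a half turn about y gives the same grasp; the last joint's range is limited). The gripper opens to 85 mm and grips with 20 to 120 N. Pads are 22 mm wide; open, the fingers measure 114 mm over their backs; the gripper's body (76 mm by 85 mm) begins 54 mm behind the grasp point. The pads swing forward as they close: fully open they stand 13 mm farther back than shut.
Start: joints at [1.018, 0.527, 1.433, -0, 1.181, -0.178], TCP at [0.228, 0.582, 0.231] pointing down, gripper open.
Joint ranges: [-3.08, 3.08], [-0.75, 2.2], [0.22, 2.44], [-1.43, 4.57], [0, 2.65], [-2.85, 2.85]. Speed limits (rad/s): [2.79, 2.79, 3.14, 3.14, 3.14, 3.14].

INTERFACE

Orientations are given as a unit quaternion [x, y, z, w].
In Python, from station import manip gives the robot as it stands.
- The arm moves only by the tool apply_moves, never from a script. Its argument "motion" is a list of rows, each a list of 5 numbers: the finger opening in mm, from 0 to 85.4, then the shift along the tool's x, y, z in units of 30 mm (1.0 is 30 mm), then the turn about the tool's y in units of 10 degrees (1.0 is 10 degrees). In form: [[fingers, x, y, z, twist], ...]. A call has 1 to 12 rows; each row is the pose to reach, as a shift and turn from the pose commanded when the call began, along the tool's axes at that moment; what a row does not reach only later rows make up. A row lasts 1/8 s, in which the tool goes at most 62.5 mm and 10.7 degrees, less where a joint would pass 70% of its speed; a pose out of reach is approached as far as the arm can. A call with a gripper value outside its range is refused whole. The fingers move at their own pace and stop on an object; "squeeze" is the grip in N (left out, the last holds). Time passes only in rows, so rows that repeat a pose let the fingers close. It gives the time, the measured TCP pose, the force and the opening at its end, in the units of the state.
- manip.sense(): the state, without advancing time (a new reading comes with each control period).
- manip.snapshot(name): name is "scene" or "side" or "wrist"; returns the picture (420x560x3 uint8, red, green, blue); there is no depth.
- manip.get_calibration(name): a dict with "intrinsics" (3x3 intrinsics, pixels), "dist_coeffs" ([k1, k2, p1, p2, k3] as OpenCV has them; the pictures are not rectified), "extrinsics" (4x4, takes a point from camera to world coordinates). Camera axes: x right, y up, looking along -z (the intrinsics and any distortion apply to the point x, -y, -z); pixel columns grow to the right and rows downward; lengths in m; the calibration is good to about 2 mm. A picture is of the moment at which its call begins: read the wrist's pose just before it. get_calibration takes no time and is no camera call; for the wrist camera it gives the pose at the moment of the call.
- manip.sign_off(): hands the job in, once; it reports no verdict.
The state is a dict: "t": time; "q": joint angles; "qd": joint speeds; "tau": joint torques, N m; "tcp_pos": TCP position; "tool_rot": TCP orientation; "force": force on the tool from outside, world axes, zero at the start; "ft_torque": the same for the moment, N m; "finger_gap": opening from 0.0 (shut) to 1.0 (fully open).
Only numpy, scipy, OpenCV 4.12 (cv2) and the standard library are available. Lean on these libraries where they do the work, as an engineer would, in place of code of your own. Each camera call takes 0.05 s, during which the arm holds its last target.

## Working session

There is one attempt and no reset: what is moved stays moved. The work goes in short steps, Python scripts to look and compute and a tool call to move; the robot and the scene stay as the last step left them, time stands still between calls to the robot, and variables do not carry over. Pictures are saved under pics/ and viewed, and the job is handed in when it is done.

Besides the shell and the picture viewer there is one more tool, called after "Request:" by a JSON object that holds its "method" and its "body", one argument or row to a line. apply_moves: Moves the arm, as the interface text tells. Its arguments: {"type":"object","properties":{"motion":{"type":"array"},"squeeze":{"type":"number"}},"required":["motion"]}

```bash
ls; mkdir -p pics; python3 - <<'E'
from station import manip
import cv2
s=manip.sense(); print(s)
print(manip.grasp_offset)
for n in ("scene","side","wrist"):
    c=manip.get_calibration(n); print(n,c)
    im=manip.snapshot(n); cv2.imwrite(f"pics/{n}0.png",im[:,:,::-1])
E
```

```text
pics
{'t': 0.0, 'q': array([ 1.01850274e+00,  5.28488869e-01,  1.43393293e+00,  2.32977979e-05,
        1.18138207e+00, -1.78505543e-01]), 'qd': array([ 1.07519311e-03, -3.20682659e-04, -2.95120622e-04, -1.55448902e-03,
        8.83853320e-04, -6.35670435e-05]), 'tau': array([-7.40688647e-04, -4.42363715e+01, -1.78021646e+01, -1.97374256e-04,
        8.63154331e-03, -1.12284607e-05]), 'tcp_pos': array([0.22779728, 0.58122688, 0.23030993]), 'tool_rot': array([ 0.69551973, -0.13167549,  0.13110257, -0.69406483]), 'force': array([-0.06530136,  0.15164518,  0.7202509 ]), 'ft_torque': array([ 0.01256496, -0.05650653,  0.02367625]), 'finger_gap': 1.0019661543265594}
0.0187
scene {'intrinsics': array([[447.88702093,   0.        , 274.9992344 ],
       [  0.        , 447.88702093, 210.08014116],
       [  0.        ,   0.        ,   1.        ]]), 'dist_coeffs': array([0.01086269, 0.        , 0.        , 0.        , 0.        ]), 'extrinsics': array([[-0.40977096, -0.74243836,  0.52997457,  1.10021351],
       [ 0.91218076, -0.33112877,  0.2414125 ,  0.24061533],
       [-0.00374407,  0.5823
[... 444 characters left out ...]
0.25648107,  0.50576254, -0.82366359, -0.98436141],
       [-0.02341579,  0.84866784,  0.52840761,  0.73649152],
       [ 0.        ,  0.        ,  0.        ,  1.        ]])}
wrist {'intrinsics': array([[354.21289085,   0.        , 282.84073103],
       [  0.        , 354.21289085, 210.58491857],
       [  0.        ,   0.        ,   1.        ]]), 'dist_coeffs': array([-0.01440045,  0.        ,  0.        ,  0.        ,  0.        ]), 'extrinsics': array([[ 0.36388651, -0.88980398, -0.27538245,  0.15752204],
       [ 0.93144225,  0.34717729,  0.10901036,  0.60933377],
       [-0.00139132, -0.29617025,  0.95513415,  0.37299119],
       [ 0.        ,  0.        ,  0.        ,  1.        ]])}
```

View pics/scene0.png

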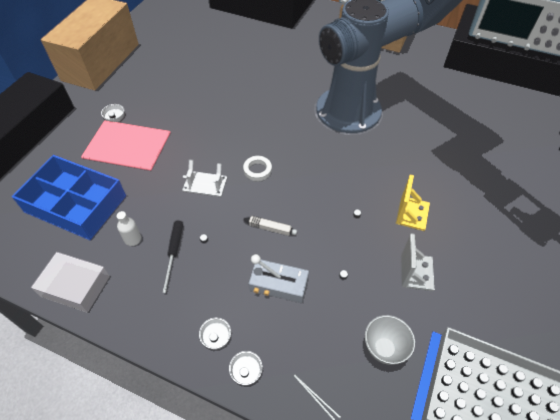

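View pics/side0.png

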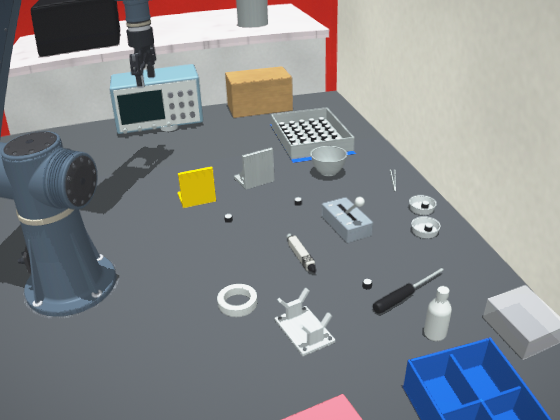

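View pics/wrist0.png

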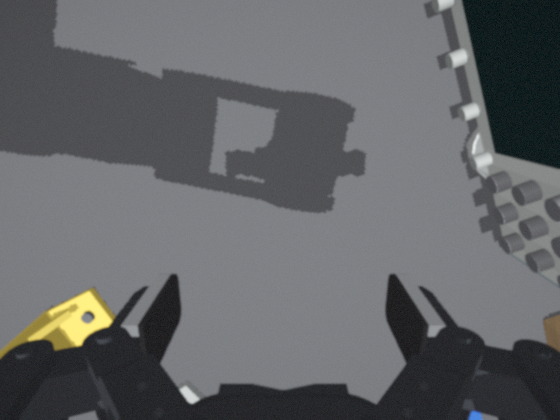

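```bash
python3 - <<'E'
import cv2
im=cv2.imread("pics/scene0.png"); sd=cv2.imread("pics/side0.png")
def crop(i,x,y,w,h,k,n): cv2.imwrite(f"pics/{n}.png",cv2.resize(i[y:y+h,x:x+w],None,fx=k,fy=k,interpolation=cv2.INTER_CUBIC))
crop(im,170,150,160,150,5,"c_a"); crop(im,330,160,120,150,4,"c_b"); crop(sd,170,130,210,120,3.8,"c_c"); crop(sd,210,220,160,140,4,"c_d")
E
```

```text
(no output)
```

View pics/c_a.png

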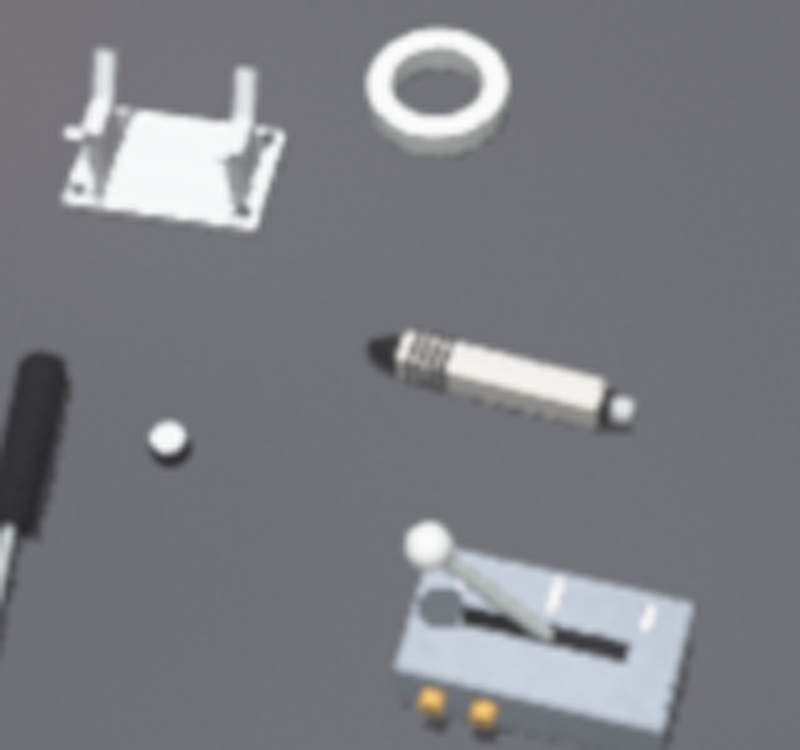

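View pics/c_b.png

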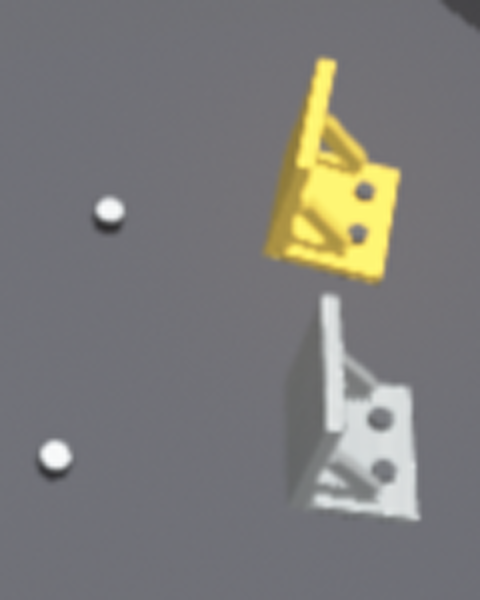

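View pics/c_c.png

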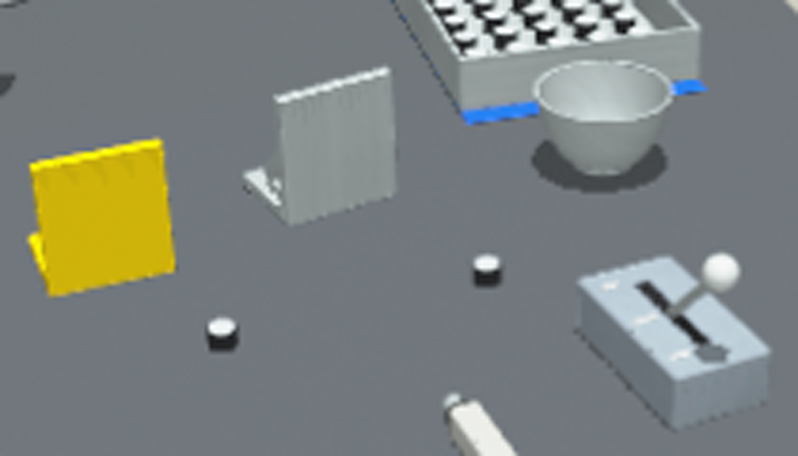

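View pics/c_d.png

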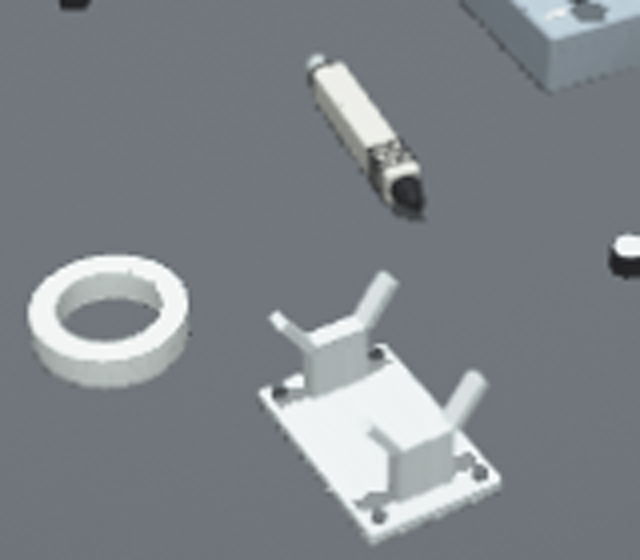

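```bash
cat > h.py <<'E'
import numpy as np, cv2
from station import manip
from scipy.optimize import least_squares
C={n:manip.get_calibration(n) for n in ("scene","side")}
def proj(c,P):
    if isinstance(c,str): c=C[c]
    E=np.linalg.inv(c["extrinsics"]); P=np.atleast_2d(P)@E[:3,:3].T+E[:3,3]
    P=P*[1,-1,-1]
    return cv2.projectPoints(P.reshape(-1,1,3),np.zeros(3),np.zeros(3),c["intrinsics"],c["dist_coeffs"])[0].reshape(-1,2)
def plane(c,uv,z):
    if isinstance(c,str): c=C[c]
    p=cv2.undistortPoints(np.array(uv,float).reshape(-1,1,2),c["intrinsics"],c["dist_coeffs"]).reshape(-1,2)
    d=np.c_[p[:,0],-p[:,1],-np.ones(len(p))]@c["extrinsics"][:3,:3].T
    o=c["extrinsics"][:3,3]; return o+d*((z-o[2])/d[:,2])[:,None]
def world(p,L):
    L=np.array(L,float); c,s=np.cos(p[2]),np.sin(p[2])
    return np.c_[p[0]+c*L[:,0]-s*L[:,1],p[1]+s*L[:,0]+c*L[:,1],L[:,2]]
def uncrop(x,y,k,u,v): return ((u+.5)/k-.5+x,(v+.5)/k-.5+y)
def fit(obs,p0):
    # obs: list of (cam, local xyz, uv)
    def r(p): return np.concatenate([(proj(c,world(p,[l]))[0]-uv) for c,l,uv in obs])
    s=least_squares(r,p0,loss="soft_l1"); return s.x,r(s.x).reshape(-1,2)
E
python3 - <<'E'
from h import *
a=lambda u,v:uncrop(170,150,5,u,v); b=lambda u,v:uncrop(330,160,4,u,v)
c=lambda u,v:uncrop(170,130,3.8,u,v); d=lambda u,v:uncrop(210,220,4,u,v)
np.set_printoptions(precision=4,suppress=True)
def run(n,obs):
    q=plane(obs[0][0],obs[0][2],obs[0][1][2])[0]
    best=min((fit(obs,[q[0],q[1],t]) for t in np.arange(-3,3.1,.75)),key=lambda r:np.abs(r[1]).sum())
    print(n,best[0],"\n",best[1].round(1).tolist())
run("probe",[("scene",(.072,0,.011),a(622,408)),("scene",(-.073,0,.011),a(372,350)),("side",(.072,0,.011),d(316,62)),("side",(-.073,0,.011),d(408,195))])
x,y,z=.055,.035,.008
run("cradle",[("scene",(x,y,z),a(285,130)),("scene",(x,-y,z),a(255,230)),("scene",(-x,-y,z),a(63,203)),
 ("side",(x,y,z),d(258,392)),("side",(x,-y,z),d(385,345)),("side",(-x,-y,z),d(500,480)),("side",(-x,y,z),d(373,540))])
y=.045
run("stop",[("scene",(0,-y,.1),b(328,432)),("scene",(0,y,.1),b(323,297)),("scene",(0,-y,0),b(290,507)),
 ("side",(0,y,0),c(292,223)),("side",(0,-y,0),c(396,190)),("side",(0,y,.1),c(276,98)),("side",(0,-y,.1),c(388,70))])
x,y,z=.065,.035,.04
run("box",[("scene",(x,y,z),a(693,602)),("scene",(-x,-y,z),a(395,665)),("side",(x,y,z),c(580,282)),("side",(x,-y,z),c(670,257)),("side",(-x,-y,z),c(770,350)),("side",(-x,y,z),c(675,378)),("side",(-x,y,0),c(677,430))])
for n,p,zz in (("s_a",(204,238),.014),("s_b",(343.5,273.5),.014),("s_c",(357,212.5),.014)): print(n,plane("scene",p,zz)[0][:2])
for n,p in (("tape",(257,166)),): print(n,plane("scene",p,.02)[0])
# knob
print("bowl",plane("scene",(390,330),.06),"bottle",plane("side",(437,335),0),plane("side",(443,291),.11))
print("screw",plane("scene",[(178,222),(166,290)],.015))
def tri(u1,u2):
    return least_squares(lambda P:np.r_[proj("scene",P)[0]-u1,proj("side",P)[0]-u2],[.7,.1,.1]).x
print("knob",tri(a(429,544),c(720,271)))
E
```

```text
probe [ 0.5133 -0.0396  1.6923] 
 [[3.2, 0.4], [0.2, -1.6], [-0.0, -0.0], [2.1, 2.1]]
cradle [ 0.455  -0.2711  1.8124] 
 [[-0.3, -0.7], [-0.4, -1.5], [-0.4, -1.6], [0.2, -0.3], [-0.2, -0.8], [0.9, -0.1], [-0.3, -1.0]]
stop [ 0.4967  0.3077 -4.4327] 
 [[0.8, -1.1], [0.7, -1.1], [0.1, 0.1], [-0.5, 0.5], [0.8, 0.4], [1.3, 0.6], [1.5, -0.3]]
box [0.6537 0.0453 1.7354] 
 [[0.6, -1.0], [-0.9, -0.2], [-0.6, -1.4], [0.5, -1.2], [1.5, -0.2], [0.4, -0.1], [-0.7, 0.5]]
s_a [ 0.6213 -0.1772]
s_b [0.572  0.1809]
s_c [0.3861 0.1542]
tape [ 0.3513 -0.156   0.02  ]
bowl [[0.6839 0.3178 0.06  ]] bottle [[ 0.6919 -0.3565  0.    ]] [[ 0.6873 -0.3553  0.11  ]]
screw [[ 0.6064 -0.2632  0.015 ]
 [ 0.7847 -0.1873  0.015 ]]
knob [ 0.6624 -0.0075  0.0988]
```

```bash
cat >> h.py <<'E'
from scipy.spatial.transform import Rotation as R
np.set_printoptions(precision=4,suppress=True)
def rel(targets,s=None):
    """targets: (x,y,z,jawyaw mod pi or None) -> rows x,y,z,twist in move units"""
    s=s or manip.sense(); M=R.from_quat(s["tool_rot"]).as_matrix()
    for x,y,z,j in targets:
        d=M.T@(np.array([x,y,z])-s["tcp_pos"])/.03
        t=0
        if j is not None:
            cur=np.arctan2(M[1,2],M[0,2]); t=(j-cur+np.pi/2)%np.pi-np.pi/2
            t*=-1 if M[2,1]<0 else 1   # tool y down
        print("row",d.round(3),round(np.degrees(t)/10,3))
def st():
    s=manip.sense(); M=R.from_quat(s["tool_rot"]).as_matrix()
    print("t",s["t"],"tcp",s["tcp_pos"],"jaw",np.arctan2(M[1,2],M[0,2]),"y",M[:,1],"q",s["q"],"F",s["force"],"gap",s["finger_gap"])
def snap(n,f): 
    c=manip.get_calibration(n); im=manip.snapshot(n); cv2.imwrite(f"pics/{f}.png",im[:,:,::-1]); return c,im
E
python3 - <<'E'
from h import *
st(); rel([(.513,-.04,.23,.12)])
E
```

```text
t 0.15 tcp [0.2279 0.5814 0.2306] jaw 1.1969825815676345 y [-0.0009 -0.0014 -1.    ] q [ 1.0185  0.5282  1.4336  0.      1.1814 -0.1785] F [-0.5344  0.305  -0.2029] gap 1.0018843781699067
row [ 16.41    0.039 -15.813] 6.171
```

Request:
{"method": "apply_moves", "body": {
  "motion": [
    [70,1.5,0,-1.4,0.6],
    [70,3,0,-2.9,1.2],
    [70,4.6,0,-4.4,1.8],
    [70,6.1,0,-5.9,2.4],
    [70,7.6,0,-7.3,3],
    [70,9.1,0,-8.8,3.6],
    [70,10.6,0,-10.2,4.2],
    [70,12.1,0,-11.7,4.8],
    [70,13.6,0,-13.1,5.4],
    [70,15.1,0,-14.5,6.0],
    [70,16.4,0,-15.8,6.17],
    [70,16.4,0,-15.8,6.17]
  ]
}}

```text
t: 1.65
tcp_pos: [0.5155, -0.0433, 0.2312]
tool_rot: [-0.528, 0.47, -0.472, 0.528]
force: [-0.5, 0.1, 0.4]
finger_gap: 0.819
```

```bash
python3 - <<'E'
from h import *
st(); snap("wrist","w1"); st()
E
```

```text
t 1.65 tcp [ 0.5155 -0.0433  0.2312] jaw 0.11430555487301307 y [ 0.0024 -0.0015 -1.    ] q [-0.2997  0.3823  1.7021 -0.0008  1.0545 -0.4136] F [-0.5475  0.1338  0.4367] gap 0.8191107127936761
t 1.7 tcp [ 0.5136 -0.0409  0.2309] jaw 0.11639985146838328 y [-0.0004  0.0003 -1.    ] q [-0.2968  0.3812  1.7053  0.0002  1.0557 -0.4133] F [-1.5197  0.3526 -0.0772] gap 0.8190429580232457
```

View pics/w1.png

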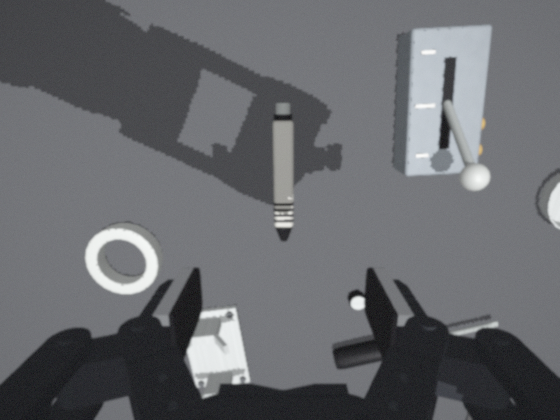

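```bash
python3 - <<'E'
from h import *
c,im=snap("wrist","w2"); st()
import pickle; pickle.dump(c,open("w2.pkl","wb"))
def crop(i,x,y,w,h,k,n): cv2.imwrite(f"pics/{n}.png",cv2.resize(i[y:y+h,x:x+w,::-1],None,fx=k,fy=k,interpolation=cv2.INTER_CUBIC))
crop(im,235,90,100,160,3.7,"w2a"); crop(im,380,10,130,190,3.1,"w2b")
E
```

```text
t 1.75 tcp [ 0.5126 -0.0394  0.2308] jaw 0.11842278761669339 y [-0.0016  0.0009 -1.    ] q [-0.2946  0.3803  1.7071  0.0004  1.056  -0.4133] F [-1.0707  1.3408  0.4609] gap 0.8156356693703428
```

View pics/w2a.png

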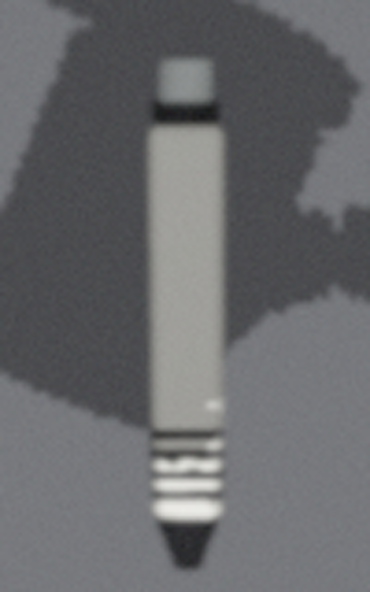

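View pics/w2b.png

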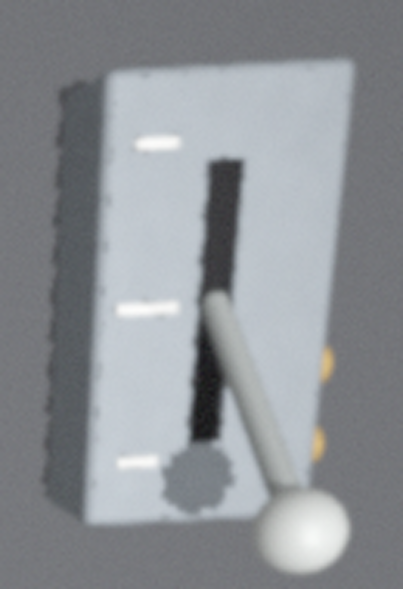

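```bash
python3 - <<'E'
from h import *
import pickle; c=pickle.load(open("w2.pkl","rb"))
a=lambda u,v:uncrop(235,90,3.7,u,v); b=lambda u,v:uncrop(380,10,3.1,u,v)
y=.010
o=[(c,(.055,y,.022),a(150,126)),(c,(.055,-y,.022),a(223,126)),(c,(-.055,y,.022),a(153,521)),(c,(-.055,-y,.022),a(223,521)),(c,(-.073,0,.011),a(187,568))]
r=fit(o,[.513,-.04,1.69]);print("probe",r[0],r[1].round(1).tolist())
y,x,z=.035,.065,.04
o=[(c,(x,y,z),b(110,72)),(c,(x,-y,z),b(353,62)),(c,(-x,y,z),b(86,522)),(c,(-x,-y,z),b(312,515))]
r=fit(o,[.65,.045,1.735]);print("box",r[0],r[1].round(1).tolist()); B=r[0]
for ang in np.arange(-.8,-.5,.05): print(ang,proj(c,world(B,[(.08*np.sin(ang),0,.04+.08*np.cos(ang))]))[0],b(304,530))
rel([(r_[0],r_[1],.1,r_[2]-np.pi/2) for r_ in [fit([(c,(.055,.01,.022),a(150,126)),(c,(.055,-.01,.022),a(223,126)),(c,(-.055,.01,.022),a(153,521)),(c,(-.055,-.01,.022),a(223,521))],[.513,-.04,1.69])[0]]])
E
```

```text
probe [ 0.5161 -0.0409  1.6931] [[-0.5, 0.1], [0.5, 0.0], [-0.1, 0.2], [-0.1, 0.1], [0.2, -0.7]]
box [0.6555 0.0458 1.7459] [[-1.1, -0.4], [2.2, -1.8], [-0.0, 2.8], [-0.1, 1.0]]
-0.8 [474.3646 184.1683] (477.7258064516129, 180.6290322580645)
-0.75 [476.5342 181.4574] (477.7258064516129, 180.6290322580645)
-0.7 [478.6782 178.4693] (477.7258064516129, 180.6290322580645)
-0.6499999999999999 [480.7876 175.2046] (477.7258064516129, 180.6290322580645)
-0.5999999999999999 [482.8532 171.6657] (477.7258064516129, 180.6290322580645)
-0.5499999999999998 [484.8652 167.8567] (477.7258064516129, 180.6290322580645)
-0.4999999999999998 [486.8137 163.7836] (477.7258064516129, 180.6290322580645)
row [0.063 4.36  0.118] -0.028
```

Request:
{"method": "apply_moves", "body": {
  "motion": [
    [60,0.05,1.5,0.1,0],
    [60,0.05,3,0.1,0],
    [60,0.05,4.5,0.1,0],
    [60,0.05,5.5,0.1,0],
    [60,0.05,5.5,0.1,0],
    [60,0.05,5.5,0.1,0],
    [60,0.05,5.5,0.1,0]
  ]
}}

```text
t: 2.62
tcp_pos: [0.5172, -0.0401, 0.0679]
tool_rot: [-0.529, 0.468, -0.47, 0.53]
force: [0.4, -0.4, 0.7]
finger_gap: 0.706
```

```bash
python3 - <<'E'
from h import *
st(); rel([(.5157,-.0405,.004,.1225)])
E
```

```text
t 2.625 tcp [ 0.5172 -0.0401  0.0679] jaw 0.12087729442724608 y [ 0.003  -0.0009 -1.    ] q [-0.2929  0.6469  1.8309  0.      0.6607 -0.4138] F [ 0.3778 -0.4158  0.7106] gap 0.7063456904942202
row [ 0.006  2.13  -0.059] -0.009
```

Request:
{"method": "apply_moves", "body": {
  "motion": [
    [50,0,1.2,-0.05,0],
    [50,0,2.1,-0.05,0],
    [50,0,2.1,-0.05,0],
    [15,0,2.1,-0.05,0],
    [15,0,2.1,-0.05,0],
    [15,0,2.1,-0.05,0],
    [15,0,2.1,-0.05,0],
    [15,0,2.1,-0.05,0]
  ],
  "squeeze": 70
}}

```text
t: 3.62
tcp_pos: [0.5158, -0.0407, 0.005]
tool_rot: [-0.529, 0.468, -0.47, 0.53]
force: [-0.5, 0.1, 7.0]
finger_gap: 0.214
```

```bash
python3 - <<'E'
from h import *
st(); snap("wrist","w3")
E
```

```text
t 3.625 tcp [ 0.5158 -0.0407  0.005 ] jaw 0.12030233662053902 y [ 0.0029 -0.0009 -1.    ] q [-0.2948  0.7659  1.8525 -0.      0.5203 -0.4151] F [-0.5154  0.0958  6.9889] gap 0.21423543154134828
```

View pics/w3.png

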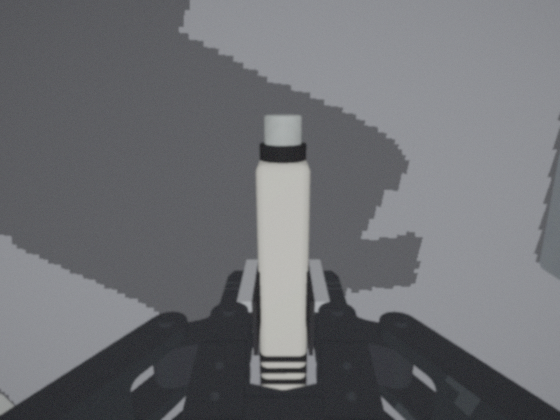

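```bash
python3 - <<'E'
from h import *
rel([(.5158,-.0407,.09,None),(.539,.16,.09,.2797),(.539,.16,.06,.2797)])
E
```

```text
row [ 0.004 -2.832  0.007] 0.0
row [-6.545 -2.836  1.577] -0.914
row [-6.546 -1.836  1.574] -0.914
```

Request:
{"method": "apply_moves", "body": {
  "motion": [
    [15,0,-1,0,0],
    [15,0,-2.8,0,0],
    [15,-1,-2.8,0.3,-0.2],
    [15,-2.5,-2.8,0.6,-0.4],
    [15,-4,-2.8,1,-0.6],
    [15,-5.5,-2.8,1.3,-0.8],
    [15,-6.5,-2.8,1.57,-0.91],
    [15,-6.5,-2.2,1.57,-0.91],
    [15,-6.5,-1.85,1.57,-0.91],
    [15,-6.5,-1.85,1.57,-0.91],
    [15,-6.5,-1.85,1.57,-0.91]
  ]
}}

```text
t: 5.05
tcp_pos: [0.5384, 0.1583, 0.0591]
tool_rot: [-0.564, 0.426, -0.426, 0.565]
force: [-0.2, 0.0, -0.4]
finger_gap: 0.216
```

```bash
python3 - <<'E'
from h import *
import pickle
st(); c,im=snap("wrist","w4"); pickle.dump(c,open("w4.pkl","wb")); snap("side","s4"); snap("scene","sc4"); st()
E
```

```text
t 5.05 tcp [0.5384 0.1583 0.0591] jaw 0.27800971493437066 y [ 0.0003  0.     -1.    ] q [ 0.0869  0.6962  1.7242 -0.      0.7208 -0.1911] F [-0.1755  0.0013 -0.3927] gap 0.21562917544970012
t 5.2 tcp [0.5386 0.1585 0.0593] jaw 0.2782004549405595 y [ 0.001   0.0001 -1.    ] q [ 0.0871  0.6959  1.724   0.      0.7207 -0.1911] F [ 0.1907 -0.5015 -1.0113] gap 0.2126734241193212
```

View pics/w4.png

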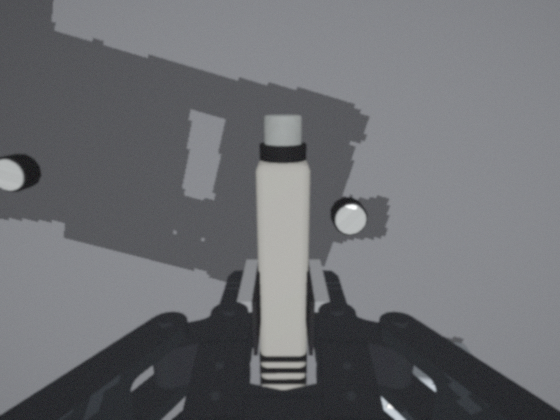

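View pics/s4.png

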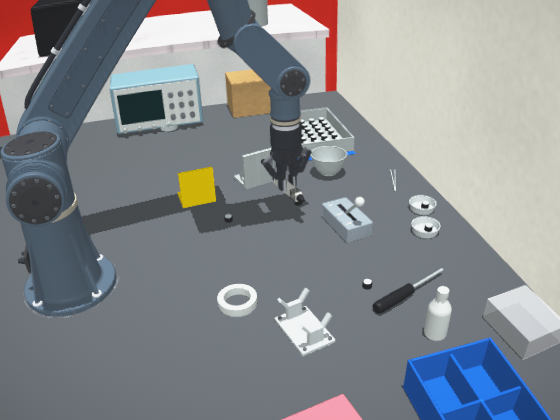

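View pics/sc4.png

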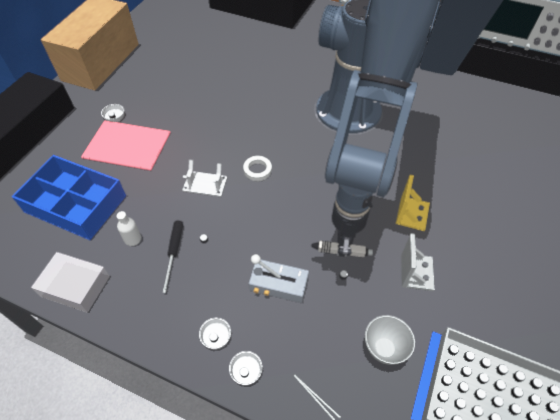

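Request:
{"method": "apply_moves", "body": {
  "motion": [
    [15,-1,0,0,0],
    [15,-1.8,0,0,0],
    [15,-2.3,0,0,0],
    [15,-2.3,0,0,0],
    [15,-2.3,0,0,0]
  ]
}}

```text
t: 5.82
tcp_pos: [0.5196, 0.2247, 0.0589]
tool_rot: [-0.565, 0.425, -0.426, 0.565]
force: [-0.3, -0.2, -2.1]
finger_gap: 0.213
```

```bash
python3 - <<'E'
from h import *
import pickle
st(); c,im=snap("wrist","w5"); pickle.dump(c,open("w5.pkl","wb"))
E
```

```text
t 5.825 tcp [0.5196 0.2247 0.0589] jaw 0.2788190758906686 y [ 0.0004 -0.0002 -1.    ] q [ 0.211   0.7005  1.7118 -0.0005  0.7289 -0.0675] F [-0.2627 -0.2009 -2.0969] gap 0.2125735228631584
```

View pics/w5.png

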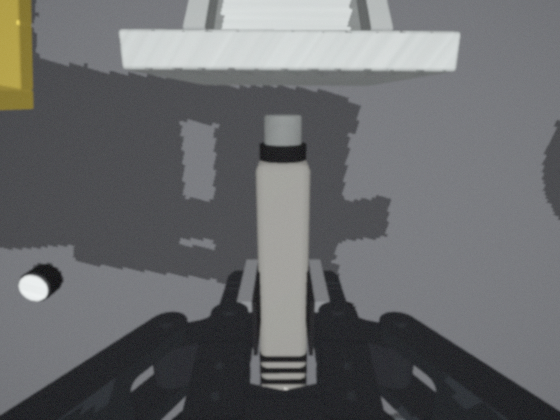

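```bash
python3 - <<'E'
from h import *
import pickle
c=pickle.load(open("w5.pkl","rb"))
P=plane(c,[(123,69),(458,71)],.1); print(P, P.mean(0), np.linalg.norm(P[1]-P[0]))
d=P[0]-P[1]; ang=np.arctan2(d[1],d[0])-np.pi/2; print("stop x yaw",ang%(2*np.pi))
B=plane(c,[(282,114),(264,120),(301,120)],.07); print("button",B)
u=np.array([np.cos(ang),np.sin(ang)]); print("gap from tcp+73:",(P.mean(0)[:2]-manip.sense()["tcp_pos"][:2])@u-.073,(P.mean(0)[:2]-B[0][:2])@u)
E
```

```text
[[0.4554 0.2939 0.1   ]
 [0.5419 0.3183 0.1   ]] [0.4987 0.3061 0.1   ] 0.08986107411674227
stop x yaw 1.8455747107224578
button [[0.4998 0.2933 0.07  ]
 [0.4942 0.2895 0.07  ]
 [0.507  0.2932 0.07  ]]
gap from tcp+73: 0.011193976032842001 0.012565509019915487
```

Request:
{"method": "apply_moves", "body": {
  "motion": [
    [15,-0.2,0,0,0],
    [15,-0.35,0,0,0],
    [15,-0.4,0,0,0],
    [15,-0.45,0,0,0],
    [15,-0.5,0,0,0],
    [15,-0.55,0,0,0],
    [15,-0.55,0,0,0]
  ]
}}

```text
t: 6.75
tcp_pos: [0.5146, 0.2409, 0.0588]
tool_rot: [0.565, -0.426, 0.426, -0.565]
force: [0.6, -3.6, -1.2]
finger_gap: 0.217
```

```bash
python3 - <<'E'
from h import *
st()
E
```

```text
t 6.75 tcp [0.5146 0.2409 0.0588] jaw 0.27907680793592277 y [-0.0001 -0.0003 -1.    ] q [ 0.2413  0.7027  1.7058 -0.0004  0.7332 -0.0375] F [ 0.5602 -3.6001 -1.2287] gap 0.21654710172830935
```

Contact, about 4 N. Keep pushing.

Request:
{"method": "apply_moves", "body": {
  "motion": [
    [15,-0.05,0,0,0],
    [15,-0.1,0,0,0],
    [15,-0.15,0,0,0],
    [15,-0.15,0,0,0]
  ]
}}

```text
t: 7.25
tcp_pos: [0.5133, 0.2454, 0.0588]
tool_rot: [0.565, -0.426, 0.426, -0.565]
force: [1.6, -4.4, -1.0]
finger_gap: 0.219
```

```bash
python3 - <<'E'
from h import *
st(); snap("wrist","w6")
E
```

```text
t 7.25 tcp [0.5133 0.2454 0.0588] jaw 0.27927694673092246 y [-0.0001 -0.0002 -1.    ] q [ 0.2497  0.7033  1.7039 -0.0003  0.7346 -0.0294] F [ 1.6035 -4.4219 -1.0108] gap 0.21850156745934562
```

View pics/w6.png

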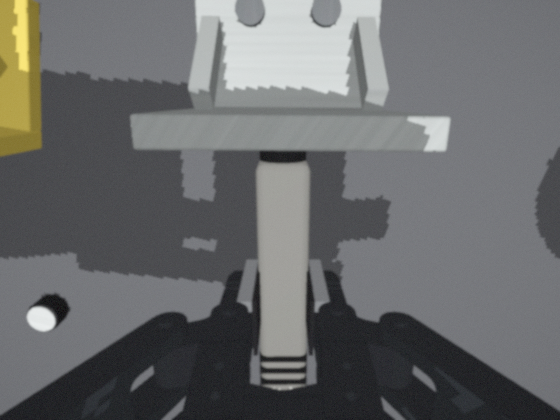

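Request:
{"method": "apply_moves", "body": {
  "motion": [
    [15,-0.05,0,0,0],
    [15,-0.1,0,0,0],
    [15,-0.1,0,0,0]
  ]
}}

```text
t: 7.68
tcp_pos: [0.5135, 0.2456, 0.0589]
tool_rot: [0.566, -0.424, 0.426, -0.564]
force: [2.4, -13.9, -0.5]
finger_gap: 0.217
```

Request:
{"method": "apply_moves", "body": {
  "motion": [
    [15,-0.04,0,0,0],
    [15,-0.04,0,0,0]
  ]
}}

```text
t: 7.92
tcp_pos: [0.5135, 0.2457, 0.059]
tool_rot: [0.567, -0.423, 0.426, -0.564]
force: [3.4, -16.9, -0.6]
finger_gap: 0.215
```

Request:
{"method": "apply_moves", "body": {
  "motion": [
    [15,-0.05,0,0,0],
    [15,-0.05,0,0,0],
    [15,0.5,0,0,0],
    [15,1.5,0,0,0],
    [15,2,0,0,0],
    [15,2,0,0,0]
  ]
}}

```text
t: 8.68
tcp_pos: [0.5291, 0.1915, 0.0588]
tool_rot: [-0.564, 0.426, -0.426, 0.564]
force: [-0.0, -0.1, -1.7]
finger_gap: 0.216
```

```bash
python3 - <<'E'
from h import *
import pickle
st(); c,im=snap("wrist","w7"); pickle.dump(c,open("w7.pkl","wb"))
E
```

```text
t 8.675 tcp [0.5291 0.1915 0.0588] jaw 0.2766989631135578 y [ 0.0002  0.0009 -1.    ] q [ 0.1482  0.6979  1.7207  0.0014  0.7227 -0.1295] F [-0.0189 -0.0667 -1.7221] gap 0.21638519471625242
```

View pics/w7.png

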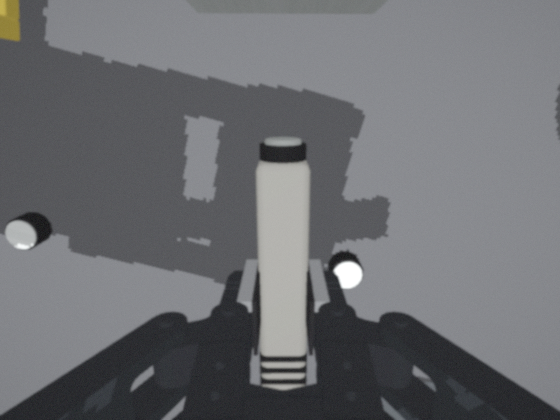

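```bash
python3 - <<'E'
from h import *
rel([(.5291,.1915,.15,None),(.48,-.36,.15,.2416)])
E
```

```text
row [ 0.018 -3.04   0.007] 0.0
row [17.249 -3.055 -6.605] 0.207
```

Request:
{"method": "apply_moves", "body": {
  "motion": [
    [15,0,-1.5,0,0],
    [15,1,-3,-0.4,0.1],
    [15,2.8,-3,-1,0.2],
    [15,4.6,-3,-1.8,0.2],
    [15,6.4,-3,-2.4,0.2],
    [15,8.2,-3,-3.1,0.2],
    [15,10,-3,-3.8,0.2],
    [15,11.8,-3,-4.5,0.2],
    [15,13.6,-3,-5.2,0.2],
    [15,15.4,-3,-5.9,0.2],
    [15,17,-3,-6.6,0.2],
    [15,17.2,-3,-6.6,0.2]
  ]
}}

```text
t: 10.22
tcp_pos: [0.481, -0.362, 0.1489]
tool_rot: [0.556, -0.435, 0.437, -0.556]
force: [0.4, 0.4, -1.8]
finger_gap: 0.218
```

Request:
{"method": "apply_moves", "body": {
  "motion": [
    [15,0,0,0,0],
    [15,0,0,0,0]
  ]
}}

```text
t: 10.48
tcp_pos: [0.4806, -0.3564, 0.1485]
tool_rot: [-0.557, 0.436, -0.434, 0.558]
force: [0.2, -1.2, -1.3]
finger_gap: 0.219
```

```bash
python3 - <<'E'
from h import *
import pickle
st(); c,im=snap("wrist","w8"); pickle.dump(c,open("w8.pkl","wb"))
E
```

```text
t 10.475 tcp [ 0.4806 -0.3564  0.1485] jaw 0.24607178457431056 y [-0.001   0.0019 -1.    ] q [-0.8249  0.5959  1.5759  0.0006  0.9718 -1.0713] F [ 0.1539 -1.2245 -1.35  ] gap 0.21905515737757048
```

View pics/w8.png

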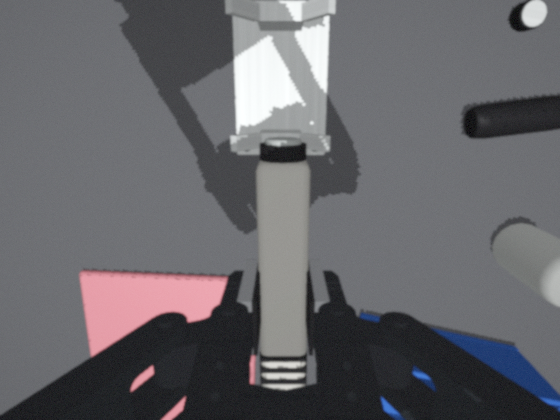

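Request:
{"method": "apply_moves", "body": {
  "motion": [
    [15,1,-0.4,0,0],
    [15,1.6,-0.7,0,0],
    [15,1.6,-0.7,0,0],
    [15,1.6,-0.7,0,0],
    [15,1.6,-0.7,0,0]
  ]
}}

```text
t: 11.15
tcp_pos: [0.4917, -0.4037, 0.1691]
tool_rot: [-0.557, 0.436, -0.434, 0.558]
force: [0.9, 1.0, -0.9]
finger_gap: 0.216
```

```bash
python3 - <<'E'
from h import *
import pickle
st(); c,im=snap("wrist","w9"); pickle.dump(c,open("w9.pkl","wb")); st()
cv2.imwrite("pics/w9a.png",cv2.resize(im[10:150,190:370,::-1],None,fx=4,fy=4,interpolation=cv2.INTER_CUBIC))
E
```

```text
t 11.15 tcp [ 0.4917 -0.4037  0.1691] jaw 0.24501205094715692 y [-0.0014  0.002  -1.    ] q [-0.8629  0.6144  1.4596  0.0002  1.0701 -1.108 ] F [ 0.9263  0.9582 -0.8586] gap 0.21645653965498923
t 11.2 tcp [ 0.4918 -0.404   0.1693] jaw 0.24495723975680947 y [-0.0012  0.0015 -1.    ] q [-0.8631  0.6144  1.4591  0.0001  1.0701 -1.1081] F [-0.4862 -0.3999 -0.9211] gap 0.2117648427999114
```

View pics/w9a.png

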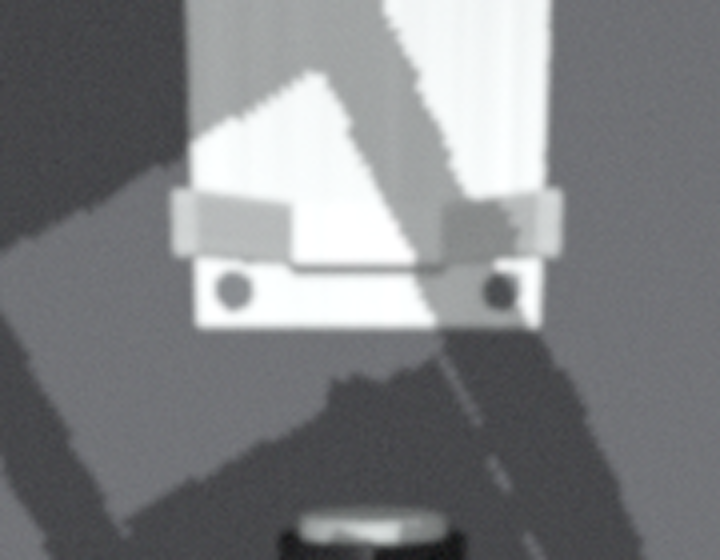

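```bash
python3 - <<'E'
from h import *
import pickle
c=pickle.load(open("w9.pkl","rb")); a=lambda u,v:uncrop(190,10,4,u,v)
B=plane(c,[a(195,328),a(542,328),a(189,100),a(547,100)],.008); print(B)
F=plane(c,[a(292,268),a(443,268)],.042); print(F)
for p in ((.455,-.2711,1.8124),):
    print(world(p,[(-.055,.035,.008),(-.055,-.035,.008),(-.045,.0135,.042),(-.045,-.0135,.042)]))
o=[(c,(-.055,.035,.008),a(195,328)),(c,(-.055,-.035,.008),a(542,328)),(c,(-.045,.0135,.042),a(292,268)),(c,(-.045,-.0135,.042),a(443,268))]
r=fit(o,[.455,-.27,1.81]); print(r[0],r[1].round(1).tolist())
m=(B[0]+B[1])/2; m2=(B[2]+B[3])/2; d=m2-m; print("axis yaw",np.arctan2(d[1],d[0]))
# scene+wrist joint
P=plane(c,[a(370,512)],.155); print("button top edge",P, "collar sides")
E
```

```text
[[ 0.4362 -0.3315  0.008 ]
 [ 0.5048 -0.3143  0.008 ]
 [ 0.4262 -0.2903  0.008 ]
 [ 0.494  -0.2733  0.008 ]]
[[ 0.4551 -0.3171  0.042 ]
 [ 0.4813 -0.3105  0.042 ]]
[[ 0.4342 -0.3329  0.008 ]
 [ 0.5021 -0.3161  0.008 ]
 [ 0.4527 -0.318   0.042 ]
 [ 0.4789 -0.3116  0.042 ]]
[ 0.4572 -0.2699  1.8172] [[0.4, 0.5], [-0.4, 0.5], [0.0, -0.4], [0.0, -0.4]]
axis yaw 1.8186389841154043
button top edge [[ 0.4769 -0.3448  0.155 ]] collar sides
```

```bash
python3 - <<'E'
from h import *
st(); rel([(.457,-.27,.12,.2464),(.457,-.27,.055,.2464)])
E
```

```text
t 11.2 tcp [ 0.4918 -0.404   0.1693] jaw 0.24495723975680947 y [-0.0012  0.0015 -1.    ] q [-0.8631  0.6144  1.4591  0.0001  1.0701 -1.1081] F [-0.4862 -0.3999 -0.9211] gap 0.2117648427999114
row [-4.611  1.651 -0.04 ] -0.008
row [-4.607  3.818 -0.038] -0.008
```

Request:
{"method": "apply_moves", "body": {
  "motion": [
    [15,-1.5,0,0,0],
    [15,-3,0.5,0,0],
    [15,-4.2,1.2,-0.04,0],
    [15,-4.6,1.6,-0.04,0],
    [15,-4.6,1.6,-0.04,0],
    [15,-4.6,1.6,-0.04,0]
  ]
}}

```text
t: 11.95
tcp_pos: [0.4585, -0.2729, 0.1224]
tool_rot: [0.557, -0.435, 0.436, -0.557]
force: [1.1, 0.0, -1.0]
finger_gap: 0.215
```

```bash
python3 - <<'E'
from h import *
st(); rel([(.457,-.27,.055,.2464),(.457,-.27,.048,.2464)]); c,im=snap("wrist","w10"); d,im=snap("scene","sc10"); e,im2=snap("side","s10"); 
cv2.imwrite("pics/sc10a.png",cv2.resize(im[110:230,130:290,::-1],None,fx=4,fy=4,interpolation=cv2.INTER_CUBIC))
cv2.imwrite("pics/s10a.png",cv2.resize(im2[230:380,220:400,::-1],None,fx=4,fy=4,interpolation=cv2.INTER_CUBIC))
E
```

```text
t 11.95 tcp [ 0.4585 -0.2729  0.1224] jaw 0.24402397083436939 y [ 0.0016 -0.0016 -1.    ] q [-0.7464  0.5646  1.7627 -0.0002  0.812  -0.9903] F [ 1.0932  0.0195 -1.0455] gap 0.21461162639560466
row [-0.109  2.247 -0.027] -0.014
row [-0.109  2.48  -0.027] -0.014
```

View pics/s10a.png

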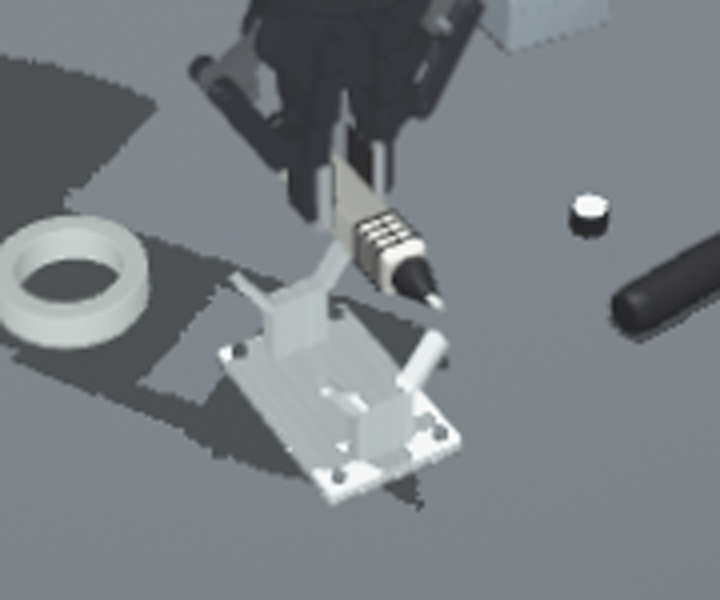

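View pics/sc10a.png

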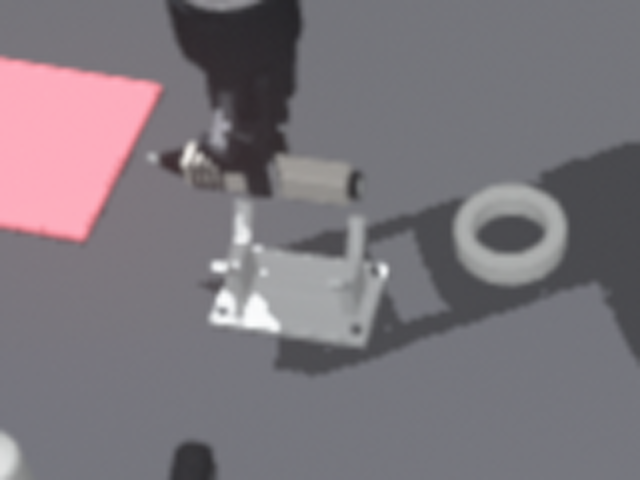

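View pics/w10.png

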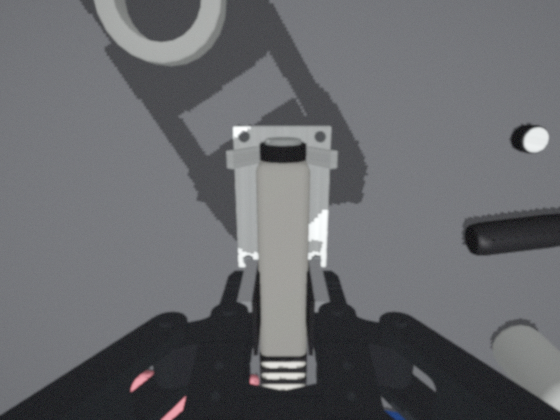

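Request:
{"method": "apply_moves", "body": {
  "motion": [
    [15,-0.1,1,-0.03,0],
    [15,-0.1,1.8,-0.03,0],
    [15,-0.1,2.2,-0.03,0],
    [15,-0.1,2.2,-0.03,0],
    [15,-0.1,2.2,-0.03,0]
  ]
}}

```text
t: 12.72
tcp_pos: [0.4566, -0.2698, 0.0565]
tool_rot: [0.557, -0.435, 0.436, -0.557]
force: [-0.2, -0.4, -1.5]
finger_gap: 0.212
```

```bash
python3 - <<'E'
from h import *
st(); rel([(.457,-.27,.048,.2464)]); c,im=snap("wrist","w11"); e,im2=snap("side","s11"); 
cv2.imwrite("pics/s11a.png",cv2.resize(im2[230:380,220:400,::-1],None,fx=4,fy=4,interpolation=cv2.INTER_CUBIC))
E
```

```text
t 12.725 tcp [ 0.4566 -0.2698  0.0565] jaw 0.2439307585798147 y [ 0.0013 -0.0012 -1.    ] q [-0.7445  0.6766  1.8053 -0.      0.6579 -0.9884] F [-0.2497 -0.4171 -1.4883] gap 0.21245939428637872
row [0.01  0.284 0.012] -0.014
```

View pics/s11a.png

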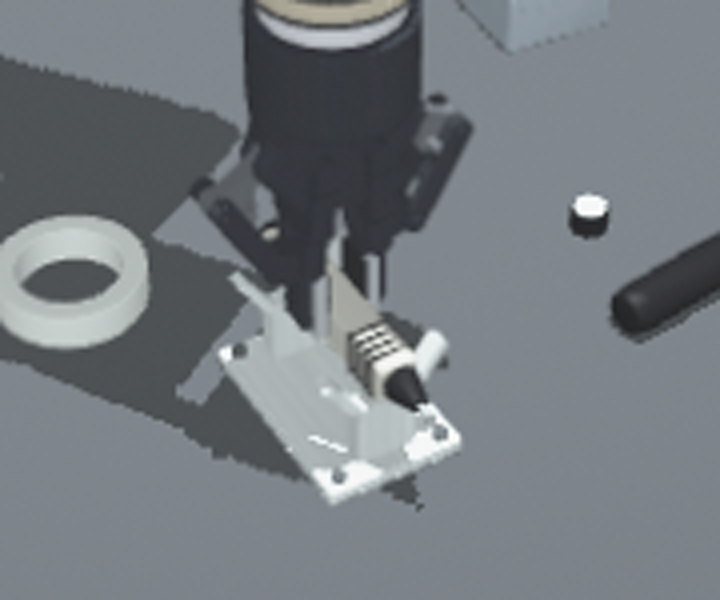

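Lower the last 9 mm gently, watching the force.

Request:
{"method": "apply_moves", "body": {
  "motion": [
    [15,0,0.1,0,0],
    [15,0,0.2,0,0],
    [15,0,0.26,0,0],
    [15,0,0.26,0,0]
  ]
}}

```text
t: 13.32
tcp_pos: [0.4559, -0.269, 0.0478]
tool_rot: [-0.557, 0.436, -0.435, 0.557]
force: [0.6, -0.1, -1.3]
finger_gap: 0.214
```

Request:
{"method": "apply_moves", "body": {
  "motion": [
    [15,0,0.04,0,0],
    [15,0,0.06,0,0],
    [15,0,0.06,0,0]
  ]
}}

```text
t: 13.7
tcp_pos: [0.4561, -0.2692, 0.047]
tool_rot: [0.557, -0.435, 0.436, -0.557]
force: [-1.1, 1.9, 5.1]
finger_gap: 0.219
```

Request:
{"method": "apply_moves", "body": {
  "motion": [
    [30,0,0,0,0],
    [45,0,0,0,0],
    [55,0,0,0,0],
    [55,0,0,0,0],
    [55,0,-1,0,0],
    [55,0,-2.5,0,0],
    [55,0,-4,0,0],
    [55,0,-4,0,0],
    [55,0,-4,0,0]
  ]
}}

```text
t: 14.82
tcp_pos: [0.4555, -0.2687, 0.1658]
tool_rot: [-0.557, 0.436, -0.435, 0.557]
force: [-0.9, 0.7, 0.3]
finger_gap: 0.648
```

```bash
python3 - <<'E'
from h import *
import pickle
st(); c,im=snap("wrist","w12"); pickle.dump(c,open("w12.pkl","wb")); e,im2=snap("side","s12"); 
cv2.imwrite("pics/s12a.png",cv2.resize(im2[230:380,220:400,::-1],None,fx=4,fy=4,interpolation=cv2.INTER_CUBIC))
rel([(.669,-.04,.2,.175)])
E
```

```text
t 14.825 tcp [ 0.4555 -0.2687  0.1658] jaw 0.24405116265236199 y [-0.0007  0.0007 -1.    ] q [-0.7444  0.4916  1.7382  0.      0.9128 -0.9884] F [-0.9148  0.6509  0.3493] gap 0.6484941833294946
row [-5.667 -1.172  8.755] 0.395
```

View pics/s12a.png

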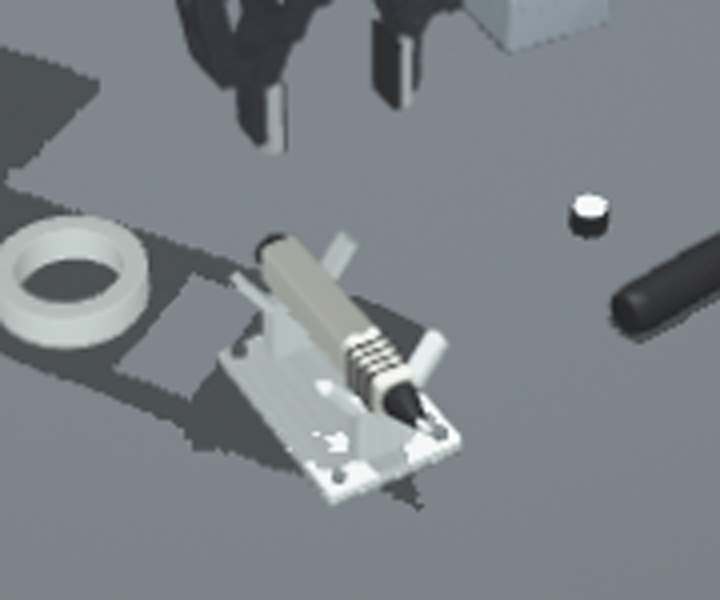

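View pics/w12.png

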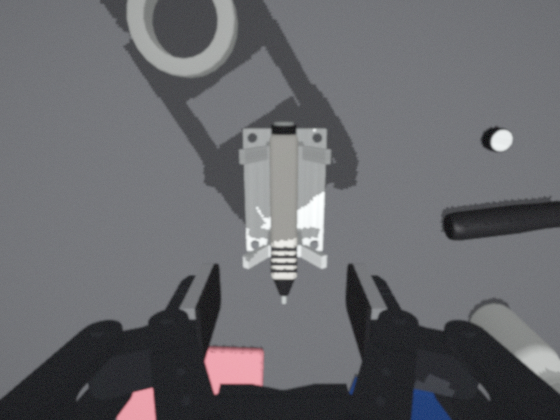

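Request:
{"method": "apply_moves", "body": {
  "motion": [
    [55,-1,-1.2,1.4,0.1],
    [55,-2,-1.2,2.8,0.2],
    [55,-3,-1.2,4.3,0.3],
    [55,-3.9,-1.2,5.8,0.4],
    [55,-4.8,-1.2,7.3,0.4],
    [55,-5.65,-1.2,8.75,0.4],
    [55,-5.65,-1.2,8.75,0.4],
    [55,-5.65,-1.2,8.75,0.4],
    [55,-5.65,-1.2,8.75,0.4]
  ]
}}

```text
t: 16.05
tcp_pos: [0.6685, -0.0422, 0.2013]
tool_rot: [0.542, -0.456, 0.454, -0.541]
force: [0.6, 0.6, 0.0]
finger_gap: 0.645
```

```bash
python3 - <<'E'
from h import *
import pickle
st(); c,im=snap("wrist","w13"); pickle.dump(c,open("w13.pkl","wb")); st()
E
```

```text
t 16.05 tcp [ 0.6685 -0.0422  0.2013] jaw 0.1728386655229445 y [-0.0023  0.0003 -1.    ] q [-0.2294  0.6213  1.339  -0.0003  1.1837 -0.4021] F [0.6035 0.6208 0.0252] gap 0.6453127102040546
t 16.1 tcp [ 0.6688 -0.0424  0.2017] jaw 0.17250672714858167 y [-0.0015  0.0001 -1.    ] q [-0.2296  0.6209  1.3386 -0.0002  1.1837 -0.402 ] F [ 0.0027 -0.603  -0.9921] gap 0.6463979526469849
```

View pics/w13.png

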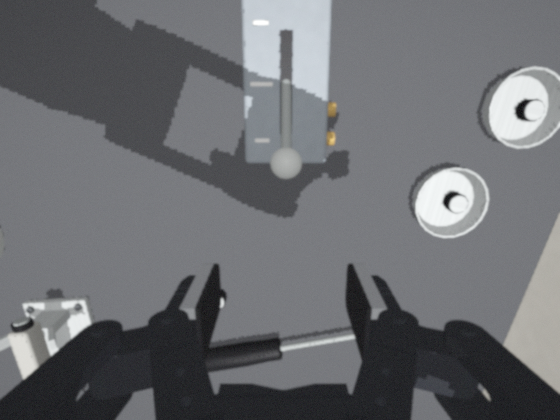

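```bash
python3 - <<'E'
from h import *
import pickle
c=pickle.load(open("w13.pkl","rb"))
print("knob",plane(c,[(286,163)],.099),plane(c,[(286,163)],.096))
print("box -x corners",plane(c,[(246,162),(327,163)],.04), "mid mark",plane(c,[(261,84)],.04),"rod foot",plane(c,[(286,84)],.04))
L=plane(c,[(246,162),(242,5),(327,163),(331,5)],.04); 
for a,b in ((0,1),(2,3)): d=L[b]-L[a]; print(np.arctan2(d[1],d[0]))
B=(.6555,.0458,1.7459)
print(world(B,[(-.065,.035,.04),(-.065,-.035,.04)]))
for ang in (-.78,-.74,-.7,-.66): print(ang,proj(c,world(B,[(.08*np.sin(ang),0,.04+.08*np.cos(ang))])))
E
```

```text
knob [[ 0.6647 -0.0077  0.099 ]] [[ 0.6648 -0.0082  0.096 ]]
box -x corners [[ 0.6327 -0.0225  0.04  ]
 [ 0.7016 -0.0113  0.04  ]] mid mark [[0.6355 0.0425 0.04  ]] rod foot [[0.6555 0.046  0.04  ]]
1.7405971905506195
1.7554397940648403
[[ 0.6324 -0.0243  0.04  ]
 [ 0.7013 -0.0121  0.04  ]]
-0.78 [[286.3092 165.3184]]
-0.74 [[286.3359 162.5563]]
-0.7 [[286.3626 159.5838]]
-0.66 [[286.3891 156.4014]]
```

```bash
python3 - <<'E'
from h import *
rel([(.665,-.0077,.2,.175),(.665,-.0077,.082,.175)])
E
```

```text
row [-1.16   0.058  0.075] -0.014
row [-1.158  3.992  0.081] -0.014
```

Request:
{"method": "apply_moves", "body": {
  "motion": [
    [55,-0.6,0,0.07,0],
    [55,-1.15,0.3,0.07,0],
    [55,-1.15,1.8,0.08,0],
    [50,-1.15,3.2,0.08,0],
    [50,-1.15,3.95,0.08,0],
    [50,-1.15,3.95,0.08,0],
    [50,-1.15,3.95,0.08,0]
  ],
  "squeeze": 20
}}

```text
t: 16.98
tcp_pos: [0.6667, -0.0062, 0.0846]
tool_rot: [-0.541, 0.454, -0.455, 0.542]
force: [-0.8, -0.2, 1.2]
finger_gap: 0.586
```

```bash
python3 - <<'E'
from h import *
st(); c,im=snap("wrist","w14")
B=(.6555,.046,1.746)
for a in (-.745,-.6,-.45,-.3,-.15,0): 
    w=world(B,[(.08*np.sin(a),0,.083-.0988+.04+.08*np.cos(a))])[0]; print(a,w); rel([(*w,.175)])
E
```

```text
t 16.975 tcp [ 0.6667 -0.0062  0.0846] jaw 0.17482685749392604 y [ 0.0015 -0.0002 -1.    ] q [-0.1767  0.7576  1.4319  0.0001  0.9506 -0.3516] F [-0.787  -0.1946  1.2361] gap 0.5864450964135066
-0.745 [ 0.665  -0.0074  0.083 ]
row [ 0.017  0.07  -0.075] -0.002
-0.6 [0.6634 0.0015 0.0902]
row [-0.285 -0.171 -0.075] -0.002
-0.45 [0.6616 0.0117 0.0962]
row [-0.631 -0.372 -0.075] -0.002
-0.3 [0.6596 0.0227 0.1006]
row [-1.003 -0.519 -0.074] -0.002
-0.15 [0.6576 0.0342 0.1033]
row [-1.392 -0.608 -0.074] -0.002
0 [0.6555 0.046  0.1042]
row [-1.791 -0.638 -0.075] -0.002
```

View pics/w14.png

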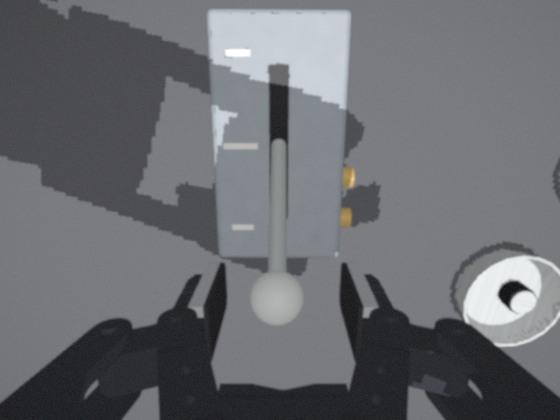

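Request:
{"method": "apply_moves", "body": {
  "motion": [
    [40,0,0.03,-0.08,0],
    [16,0,0.03,-0.08,0],
    [16,0,0.03,-0.08,0],
    [16,0,0.03,-0.08,0],
    [16,0,0.03,-0.08,0],
    [16,0,0.03,-0.08,0]
  ],
  "squeeze": 25
}}

```text
t: 17.77
tcp_pos: [0.6644, -0.0077, 0.0833]
tool_rot: [-0.542, 0.454, -0.455, 0.542]
force: [0.1, -1.5, 3.5]
finger_gap: 0.231
```

```bash
python3 - <<'E'
from h import *
st(); c,im=snap("wrist","w15")
B=(.6555,.046,1.746); s=manip.sense()
for a in (-.6,-.45,-.3,-.15,0): 
    w=world(B,[(.08*np.sin(a),0,s["tcp_pos"][2]-.0988+.04+.08*np.cos(a))])[0]; rel([(*w,.175)])
E
```

```text
t 17.775 tcp [ 0.6644 -0.0077  0.0833] jaw 0.17428787238578924 y [ 0.0013 -0.0008 -1.    ] q [-0.1792  0.7568  1.4389 -0.0007  0.9444 -0.3531] F [ 0.0515 -1.4994  3.542 ] gap 0.2314174001842725
row [-0.31  -0.241  0.021] -0.004
row [-0.656 -0.442  0.021] -0.004
row [-1.028 -0.589  0.02 ] -0.004
row [-1.417 -0.678  0.02 ] -0.004
row [-1.815 -0.709  0.02 ] -0.004
```

View pics/w15.png

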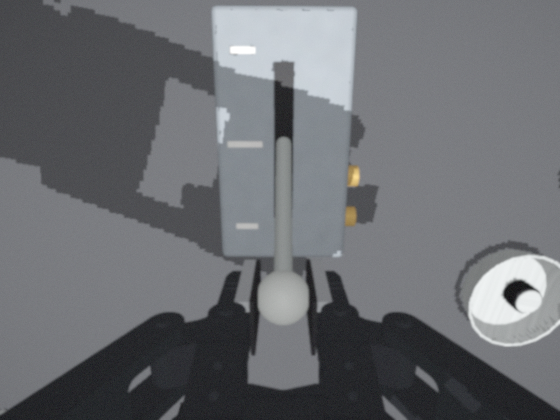

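Knob gripped (283,298). Swing it along the arc.

Request:
{"method": "apply_moves", "body": {
  "motion": [
    [16,-0.15,-0.13,0,0],
    [16,-0.31,-0.24,0,0],
    [16,-0.48,-0.35,0.01,0],
    [16,-0.66,-0.44,0.02,0],
    [16,-0.84,-0.52,0.02,0],
    [16,-1.03,-0.59,0.02,0],
    [16,-1.22,-0.64,0.02,0],
    [16,-1.42,-0.68,0.02,0],
    [16,-1.62,-0.7,0.02,0],
    [16,-1.81,-0.71,0.02,0],
    [16,-1.81,-0.71,0.02,0],
    [16,-1.81,-0.71,0.02,0]
  ]
}}

```text
t: 19.32
tcp_pos: [0.6548, 0.0472, 0.1041]
tool_rot: [-0.541, 0.455, -0.454, 0.542]
force: [1.9, 1.5, -0.0]
finger_gap: 0.233
```

```bash
python3 - <<'E'
from h import *
st(); c,im=snap("wrist","w16")
rel([(.6555,.046,.104,.175)])
E
```

```text
t 19.325 tcp [0.6548 0.0472 0.1041] jaw 0.17449973696607596 y [-0.0002  0.0011 -1.    ] q [-0.0985  0.7207  1.4494  0.0013  0.9717 -0.2737] F [ 1.8529  1.473  -0.0202] gap 0.23295983140742266
row [0.036 0.003 0.015] -0.004
```

View pics/w16.png

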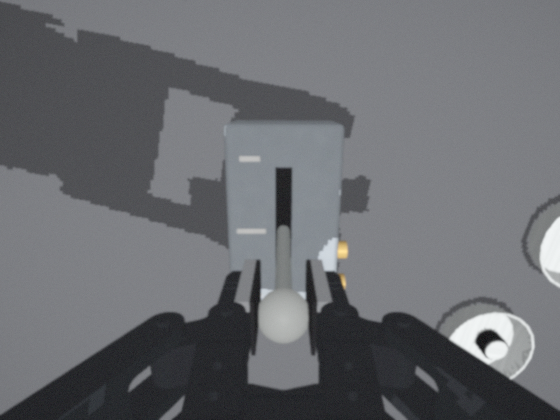

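```bash
python3 - <<'E'
from h import *
c=manip.get_calibration("wrist"); B=(.6555,.046,1.746)
for a in (-.3,-.2,-.15,-.1,-.05,0,.1,.2): print(a,proj(c,world(B,[(.08*np.sin(a),0,.04+.08*np.cos(a))])))
d,im=snap("scene","sc17")
cv2.imwrite("pics/sc17a.png",cv2.resize(im[210:320,210:340,::-1],None,fx=5,fy=5,interpolation=cv2.INTER_CUBIC))
d,im=snap("side","s17")
cv2.imwrite("pics/s17a.png",cv2.resize(im[150:270,280:420,::-1],None,fx=5,fy=5,interpolation=cv2.INTER_CUBIC))
E
```

```text
-0.3 [[283.0909 342.5942]]
-0.2 [[283.1038 330.2539]]
-0.15 [[283.1106 323.2658]]
-0.1 [[283.1176 315.7601]]
-0.05 [[283.1249 307.7661]]
0 [[283.1322 299.3199]]
0.1 [[283.1472 281.2477]]
0.2 [[283.1621 261.9572]]
```

View pics/s17a.png

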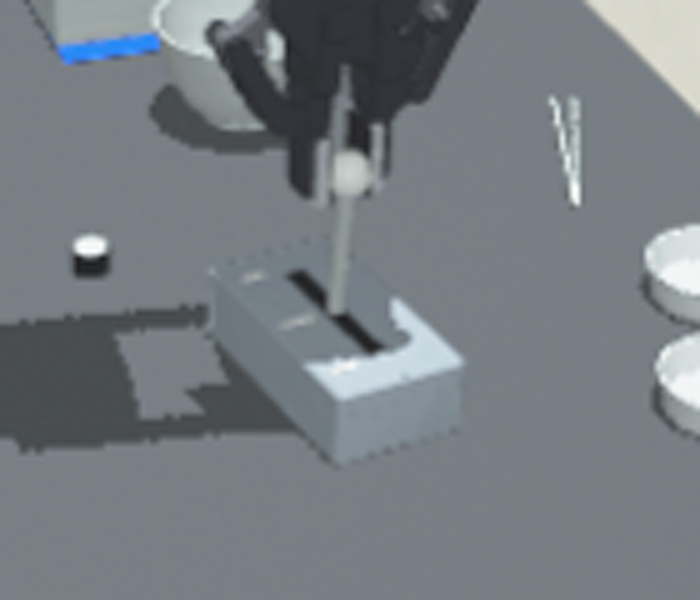

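Request:
{"method": "apply_moves", "body": {
  "motion": [
    [16,-0.1,0,0,0],
    [16,-0.2,0,0,0],
    [16,-0.28,0,0,0],
    [16,-0.28,0,0,0],
    [16,-0.28,0,0,0]
  ]
}}

```text
t: 20.1
tcp_pos: [0.6536, 0.0549, 0.104]
tool_rot: [-0.541, 0.455, -0.455, 0.542]
force: [2.6, -1.2, -1.4]
finger_gap: 0.234
```

```bash
python3 - <<'E'
from h import *
st(); c,im=snap("wrist","w18"); c=manip.get_calibration("wrist"); B=(.6555,.046,1.746)
for a in (-.15,-.1,-.05,0,.05,.1): print(a,proj(c,world(B,[(.08*np.sin(a),0,.04+.08*np.cos(a))])))
cv2.imwrite("pics/w18a.png",cv2.resize(im[220:360,213:353,::-1],None,fx=4,fy=4,interpolation=cv2.INTER_CUBIC))
E
```

```text
t 20.1 tcp [0.6536 0.0549 0.104 ] jaw 0.17392344406898558 y [ 0.0001  0.0005 -1.    ] q [-0.0865  0.72    1.4515  0.0006  0.97   -0.2608] F [ 2.5515 -1.2371 -1.4139] gap 0.2336491508072673
-0.15 [[282.949  339.5481]]
-0.1 [[282.9504 332.3519]]
-0.05 [[282.9519 324.6605]]
0 [[282.9536 316.5075]]
0.05 [[282.9555 307.9328]]
0.1 [[282.9575 298.9829]]
```

View pics/w18a.png

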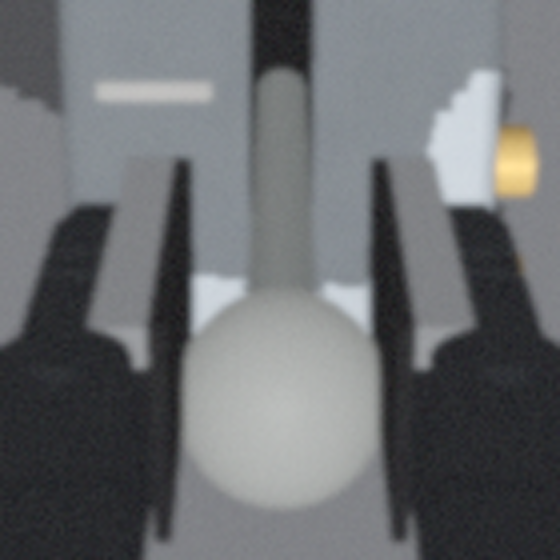

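Request:
{"method": "apply_moves", "body": {
  "motion": [
    [30,0,0,0,0],
    [45,0,0,0,0],
    [60,0,0,0,0],
    [60,0,0,0,0],
    [60,0,-1,0,0],
    [60,0,-2.5,0,0],
    [60,1.5,-3.5,-1.5,0],
    [60,3,-3.5,-3,0],
    [60,4,-3.5,-5,0],
    [60,4,-3.5,-5,0],
    [60,4,-3.5,-5,0]
  ]
}}

```text
t: 21.52
tcp_pos: [0.5267, -0.09, 0.2094]
tool_rot: [-0.541, 0.455, -0.455, 0.541]
force: [1.0, 0.1, 1.0]
finger_gap: 0.7
```

```bash
python3 - <<'E'
from h import *
import pickle
st(); c,im=snap("wrist","w19"); pickle.dump(c,open("w19.pkl","wb")); d,im1=snap("scene","sc19"); e,im2=snap("side","s19"); st()
z=lambda im,x,y,w,h,k:cv2.resize(im[y:y+h,x:x+w,::-1],None,fx=k,fy=k,interpolation=cv2.INTER_CUBIC)
cv2.imwrite("pics/s19a.png",z(im2,300,170,90,90,6)); cv2.imwrite("pics/sc19a.png",z(im1,160,140,150,160,3.7)); cv2.imwrite("pics/s19b.png",z(im2,250,260,120,110,5))
E
```

```text
t 21.525 tcp [ 0.5267 -0.09    0.2094] jaw 0.17245937728874206 y [ 0.0009  0.0002 -1.    ] q [-0.3788  0.4344  1.6844  0.0006  1.0221 -0.5515] F [1.0177 0.1265 0.971 ] gap 0.6999951750645852
t 21.675 tcp [ 0.528  -0.0889  0.2092] jaw 0.17551770997036426 y [ 0.0014 -0.0001 -1.    ] q [-0.3759  0.4359  1.6822  0.0005  1.0221 -0.5516] F [ 0.7319 -0.0468  0.0232] gap 0.7006530302653237
```

View pics/s19a.png

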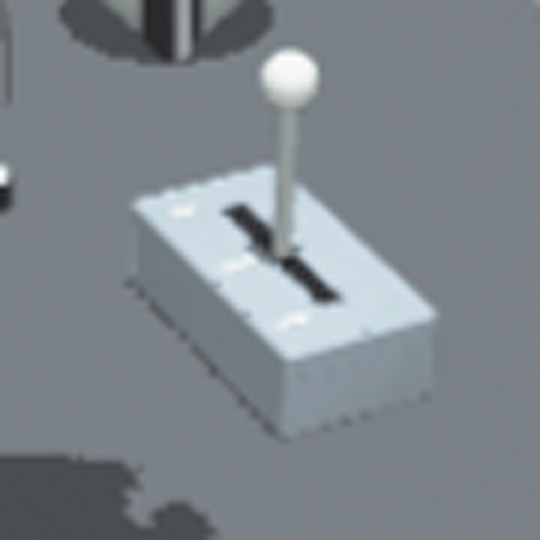

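View pics/sc19a.png

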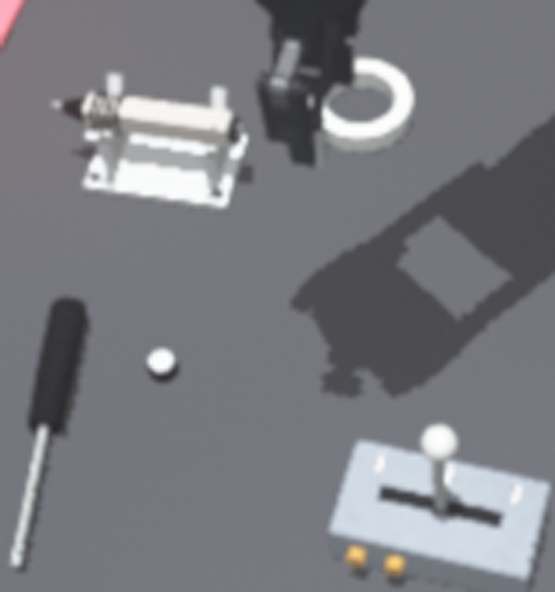

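View pics/w19.png

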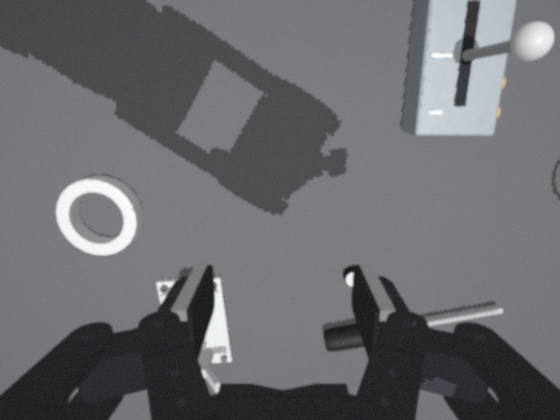

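View pics/s19b.png

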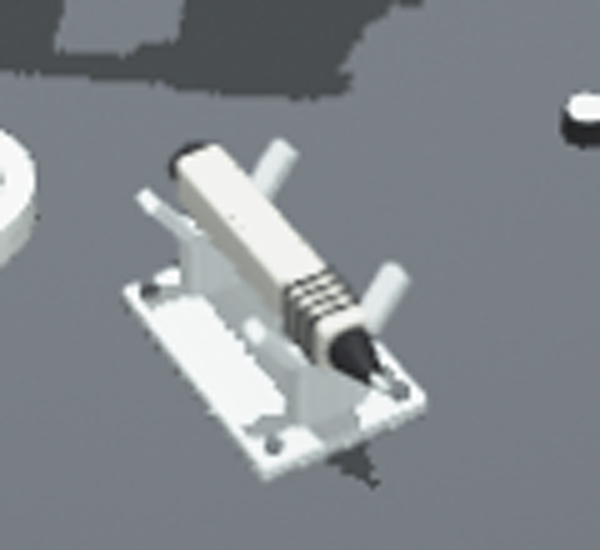

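View pics/sc19.png

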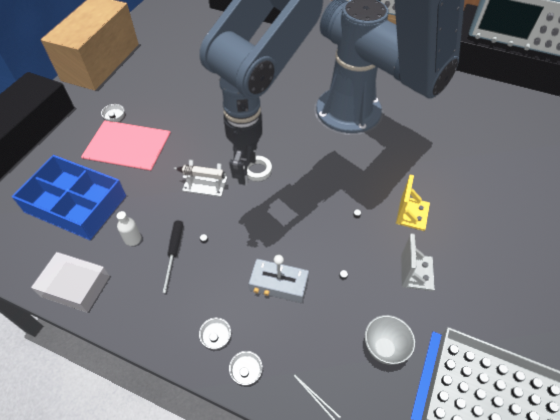

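```bash
python3 - <<'E'
from h import *
import pickle
w=pickle.load(open("w19.pkl","rb"))
obs=[("scene",uncrop(160,140,3.7,439,441)),("side",uncrop(300,170,6,290,79)),(w,(532,41))]
K=least_squares(lambda P:np.concatenate([proj(c,P)[0]-u for c,u in obs]),[.65,.05,.12]).x; print("knob",K)
for B in ((.6555,.046,1.746),(.6537,.0453,1.7354)):
    d=K[:2]-B[:2]; x=d@[np.cos(B[2]),np.sin(B[2])]; print("lever",np.arctan2(x,K[2]-.04))
c=pickle.load(open("w12.pkl","rb"))
# probe top corners in w12: barrel button end row~134, nose end row~278 at z=.064
P=plane(c,[(284,134.5),(284,278)],.064); print(P,P.mean(0))
s=plane(c,[(285,127),(284.5,250)],.008); print("base ends",s,s.mean(0))
E
```

```text
knob [0.6549 0.0451 0.1212]
lever -0.010049324557098973
lever -0.005279441053181483
[[ 0.4433 -0.2159  0.064 ]
 [ 0.4697 -0.3208  0.064 ]] [ 0.4565 -0.2684  0.064 ]
base ends [[ 0.444  -0.2146  0.008 ]
 [ 0.4705 -0.3217  0.008 ]] [ 0.4573 -0.2682  0.008 ]
```

```bash
python3 - <<'E'
import cv2
im=cv2.imread("pics/w12.png"); cv2.imwrite("pics/w12a.png",cv2.resize(im[110:310,220:350],None,fx=2.9,fy=2.9,interpolation=cv2.INTER_CUBIC))
E
```

```text
(no output)
```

View pics/w12a.png

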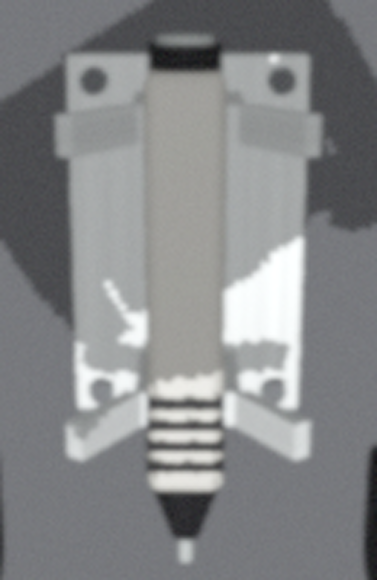

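```bash
python3 - <<'E'
from h import *
print(manip.sign_off()); st()
E
```

```text
the job is handed in; nothing more can be done
None
the job is handed in; nothing more can be done
```

The job is handed in at about 21.7 s of the 56 s allowed. `sign_off()` gives no verdict, so the results below rest on my own checks.

- **Button:** I pushed it square on against the grey steel stop, about 54 mm clear of the bench and within about 0.3° of square. It took about 4 N all the way, then ran hard up with 17 N. After backing off, the wrist camera showed only about 2 mm of button. The needle was still out once the probe lay in the cradle.
- **Probe:** It lies flat in both saddles. The camera put its centre within about 1 mm of the cradle's middle.
- **Lever:** The knob slipped in the pads on the first swing and stopped at about -0.10 rad, too close to the limit. I moved it another 8 mm, and after release three cameras put it at about -0.01 rad.
- **Rest of the bench:** The gripper is open and clear of everything. In the last scene picture I saw no bystander out of place, by eye only; I did not measure them.

The fixed cameras and the wrist camera disagreed by about 2 mm in x. I used the wrist values, and both the grasp and the placing came out centred.

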